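# Charge the ball feeder and hold its stop rod open

### The arm

A 7-joint arm with a two-finger parallel gripper is mounted at the origin on the work surface. World frame = base frame: x ahead of the robot, y to its left, z up, the work surface at z = 0. Lengths are in m, angles in rad, forces in N, time in s.
With the tool pointing down it reaches from about 0.4 to 0.9 m from the base axis. Payload 5.5 kg.
Tool frame: the origin (TCP) lies midway between the tips of the shut fingers; the grasp point (between the pads) lies 19 mm behind it (ctrl.grasp_offset is the distance from the TCP to the grasp point, in m); x points along the fingers, y is the direction in which the jaws open and shut, and the axes are right-handed (so a half turn about x gives the same grasp; the last joint's range is limited). The gripper opens to 85 mm and grips with 20 to 120 N. Pads are 22 mm wide; open, the fingers measure 114 mm over their backs; the gripper's body (76 mm by 85 mm) begins 54 mm behind the grasp point. The pads swing forward as they close: fully open they stand 13 mm farther back than shut.
Start: joints at [-0.979, 0.501, -0.427, 1.55, 0.221, 1.138, -0.21], TCP at [0.21, 0.615, 0.231] pointing down, gripper open.
Joint ranges: [-2.88, 2.88], [-0.31, 2.03], [-1.54, 1.56], [0.2, 2.42], [-1.41, 4.55], [0.19, 2.02], [-2.57, 2.57]. Speed limits (rad/s): [2.57, 2.57, 3.14, 3.14, 3.14, 3.14, 3.14].

### API

Orientations are given as a unit quaternion [w, x, y, z].
In Python, from plant import status, vision, job_done, ctrl gives the robot as it stands.
- The arm moves only by the tool arm_command, never from a script. Its argument "increments" is a list of rows, each a list of 2 entries, a list of its own where there are three numbers: the shift along the world's x, y, z in cm, then the turn about the world's z in rad. In form: [[[tx, ty, tz], spin], ...]. A call has 1 to 5 rows; each row is the pose to reach, as a shift and turn from the pose measured when the call began; what a row does not reach only later rows make up. A row lasts 1/10 s, in which the tool goes at most 50 mm and 8.59 degrees, less where a joint would pass 70% of its speed; a pose out of reach is approached as far as the arm can. A call with a gripper value outside its range is refused whole. "fingers" is the opening, from 0 (shut) to 1 (fully open), set as the call begins (left out, the last holds). The fingers move at their own pace and stop on an object; "grip_force" is the grip in N (left out, the last holds). Time passes only in rows, so rows that repeat a pose let the fingers close. It gives the time, the measured TCP pose, the force and the opening at its end, in the units of the state.
- status.sense(): the state, without advancing time (a new reading comes with each control period).
- vision.snapshot(name): name is "side" or "top"; returns a dict with "pixels" (420x560x3 uint8, blue, green, red), "intrinsics" (3x3 intrinsics, pixels), "k1" (the pictures are not rectified: a ray, as slopes to the right and down, at radius r is drawn at 1 + k1 r^2 times it, then the intrinsics apply), "origin" and "rotation" of the camera in the world. Camera axes: x right, y up, looking along -z (the intrinsics and any distortion apply to the point x, -y, -z); pixel columns grow to the right and rows downward; lengths in m; the calibration is good to about 2 mm. A picture is of the moment at which its call begins. There is no depth.
- job_done(): hands the job in, once; it reports no verdict.
Trained networks look in a picture, given as the dict that the camera call returned (one of the last four; its "shot" number tells which), for a name from the list of things; names that differ only in an ending like _2 or _b are one class to them, and where a whole thing is asked for, a point or a joint stands for the part that bears it (a point fixed in the world has none). Each returns a list of dicts, best first, with "score" (0 to 1); they miss things now and then, are a little off and sometimes report something else, mostly with a low value. They report only what shows in the picture. A call takes as long as a camera call. They do not tell look-alikes from the thing itself.
- vision.outline_of(picture, target): "region" (420x560 bool, what is visible of it) and "rect" ([left, top, right, bottom] in pixels, round what is visible of it).
The state is a dict: "clock": time; "q": joint angles; "dq": joint speeds; "joint_torque": joint torques, N m; "tool_pos": TCP position; "ee_rot": TCP orientation; "contact_force": force on the tool from outside, world axes, zero at the start; "moment": the same for the moment, N m; "opening": finger opening in m.
Only numpy, scipy, OpenCV 4.12 (cv2) and the standard library are available. Lean on these libraries where they do the work, as an engineer would, in place of code of your own. Each camera call takes 0.05 s, during which the arm holds its last target. There are 200 camera calls.

### The job

Tip all five bearing balls from the tote into the feeder's hopper while the stop rod is still down, and set the empty tote back upright on the bench. Then draw the stop rod straight up out of its bore by about 40 mm, still in its guide, so that the balls run down the chute into the bin, and finish while holding the rod still at that height. Leave the other parts on the bench alone.

Things in the scene. Friction and masses are not known exactly. Their poses are not given: they have to be found in the camera images.
- feeder: Fixed grey sheet-metal gravity feeder. Origin on the bench under the bore; x across the chute, y uphill to the hopper, z up. Chute 64 mm wide inside, sloping down 12 degrees to -y, floor 95 mm above the bench at the origin. A dark steel guide block, 88 (x) x 46 (y) x 32 mm thick, bridges it 40 mm above the chute floor, so balls can roll under it and out of the lower end into the bin.
- hopper (a point): Middle of the mouth of the feeder's open hopper, level with its rim. The hopper is the uphill end of the chute with sides flared out: at the rim 185 mm wide across the feeder's x and 155 mm long along its y; rim 163 mm (end near the bore) to 200 mm (uphill end) above the bench.
- bore (a point): Centre of the upper mouth of the bore through the guide block, on the block's top face, 72 mm from the chute floor. z is the bore axis, square to the chute floor: it leans 12 degrees from vertical towards the feeder's -y (downhill). x is the feeder's x. The bore is 21 mm in diameter and 32 mm long.
- rod: Loose steel stop rod, 0.36 kg: shank 20 mm diameter, 69 mm long; above it a round head, 28 mm diameter, 44 mm tall, to grip. Origin at the shoulder between them, z along the rod to the head. At the start the shoulder rests on the guide block (origin at point bore), and the shank bars the chute. Lifted 30 mm or more it lets balls pass; at 69 mm it leaves the bore; let go, it drops back.
- bin: Open blue plastic bin, 120 x 120 mm, 60 mm high, walls 4 mm, fixed on the bench under the lower end of the chute. Origin at the centre of its underside.
- tote: Open aluminium tote, 132 (x) x 104 mm (y), 0.25 kg, holding the balls. Origin under its centre, z up. Floor flat for 64 mm, 4 mm thick, then sloping up 20 degrees at both x ends to open lips, 66 mm out, 17 mm above the underside: tipped well past 20 degrees, the balls roll out over the lower end. Walls on the y sides are 34 mm high.
- tote_bar (a point): Centre of the tote's handle, a flat-sided bar over its middle that joins the side walls: 14 mm thick along the tote's x, 104 mm long along its y, 22 mm high, from 60 to 82 mm above the tote's underside.
- ball1_center (a point): Centre of bearing ball 1 of 5, smooth oiled steel, 28 mm diameter, 85 g; all five lie in the tote at the start.
- ball2_center (a point): Centre of bearing ball 2 of 5, smooth oiled steel, 28 mm diameter, 85 g; all five lie in the tote at the start.
- ball3_center (a point): Centre of bearing ball 3 of 5, smooth oiled steel, 28 mm diameter, 85 g; all five lie in the tote at the start.
- ball4_center (a point): Centre of bearing ball 4 of 5, smooth oiled steel, 28 mm diameter, 85 g; all five lie in the tote at the start.
- ball5_center (a point): Centre of bearing ball 5 of 5, smooth oiled steel, 28 mm diameter, 85 g; all five lie in the tote at the start.
- die_plate: Bystander: steel plate with two holes, 70 x 40 x 22 mm, lying on the bench. Origin under its centre.
- l_block: Bystander: L-shaped steel block, 60 x 75 mm, 40 mm high, standing on the bench. Origin under its longer bar's middle.
- wrench: Bystander: wrench lying on the bench.
Mind the look-alikes: they are no part of the job. Of the things that look like the tote, the largest one is meant.

How it is judged:
By the outcome, as a careful person would: the job done as asked, in the order asked, and still so for the second after the job is handed in, while the arm keeps its last pose, push and grip.
It also fails if it takes over 67 s, if anything falls off the work surface, if the arm or the gripper's body presses on something with over 40 N, if the wrist force passes 120 N, or if a joint passes its speed limit or range.

## Working session

There is one attempt and no reset: what is moved stays moved. The work goes in short steps, Python scripts to look and compute and a tool call to move; the robot and the scene stay as the last step left them, time stands still between calls to the robot, and variables do not carry over. Pictures are saved under pics/ and viewed, about 8 in all and at most 12, crops included, and the job is handed in when it is done.

Besides the shell and the picture viewer there is one more tool, called after ">>>" as name([rows], argument=value, ...), one row to a line, values as JSON. arm_command: Moves the arm, as the interface text tells. Its arguments: {"type":"object","properties":{"increments":{"type":"array","items":{"type":"array"}},"fingers":{"type":"number"},"grip_force":{"type":"number"}},"required":["increments"]}

```bash
mkdir -p pics; ls; cat > h.py <<'E'
import numpy as np, cv2
from plant import status, vision, job_done, ctrl
def ray(s,u,v):
    K=np.array(s["intrinsics"]);d=np.array([(u-K[0,2])/K[0,0],(v-K[1,2])/K[1,1]]);p=d.copy()
    for _ in range(20): p=d/(1+s["k1"]*(p@p))
    w=np.array(s["rotation"])@np.array([p[0],-p[1],-1]);return np.array(s["origin"]),w/np.linalg.norm(w)
def proj(s,X):
    c=np.array(s["rotation"]).T@(np.asarray(X,float)-np.array(s["origin"]));p=np.array([c[0],-c[1]])/-c[2]
    p=p*(1+s["k1"]*(p@p));K=np.array(s["intrinsics"]);return np.array([K[0,0]*p[0]+K[0,2],K[1,1]*p[1]+K[1,2]])
def atz(s,u,v,z):
    o,w=ray(s,u,v);return o+w*(z-o[2])/w[2]
def tri(*obs):
    A=np.zeros((3,3));b=np.zeros(3);R=[ray(*o) for o in obs]
    for o,w in R: P=np.eye(3)-np.outer(w,w);A+=P;b+=P@o
    X=np.linalg.solve(A,b);return X,[np.linalg.norm((np.eye(3)-np.outer(w,w))@(X-o)) for o,w in R]
E
python3 - <<'E'
from h import *
for n in ("top","side"):
    s=vision.snapshot(n);cv2.imwrite(f"pics/{n}0.png",s["pixels"])
    print(n,np.round(s["origin"],3),np.round(s["rotation"],3).tolist(),s["intrinsics"],s["k1"])
    for t in ("feeder","rod","bin","tote","tote_bar","ball1_center","die_plate","l_block","wrench","hopper"):
        try:
            for d in vision.outline_of(s,t):
                m=d["region"];v,u=np.nonzero(m);print(t,round(d["score"],2),d["rect"],"c",u.mean().round(1),v.mean().round(1),m.sum())
        except Exception as e: print(t,e)
print(status.sense())
E
```

```text
pics
top [0.412 0.07  1.147] [0.714, 0.057, -0.055, -0.695] [[390.39729063   0.         284.0343687 ]
 [  0.         390.39729063 209.27047721]
 [  0.           0.           1.        ]] -0.0718123912500948
feeder 0.74 [287.4, 185.3, 394.5, 267.8] c 330.8 229.3 6360
rod 0.5 [365.1, 222.8, 380.6, 238.4] c 373.2 231.5 172
bin 0.76 [380.2, 216.0, 426.9, 266.6] c 407.4 241.4 1856
bin 0.2 [285.7, 185.5, 395.5, 270.9] c 331.1 229.3 6376
tote 0.95 [216.1, 243.1, 247.8, 266.6] c 228.5 253.1 709
tote 0.95 [109.3, 237.0, 144.3, 271.4] c 126.9 253.1 801
tote_bar 0.88 [157.1, 221.8, 198.8, 268.9] c 179.9 243.8 1517
tote_bar 0.85 [111.0, 237.0, 142.4, 274.4] c 127.0 253.1 871
tote_bar 0.65 [214.3, 239.9, 243.9, 267.7] c 228.7 253.0 737
die_plate 0.6 [183.5, 246.5, 194.7, 254.8] c 190.2 250.1 80
die_plate 0.56 [273.9, 143.5, 290.4, 173.2] c 282.0 156.6 337
l_block 0.93 [428.9, 164.7, 454.2, 200.8] c 441.7 185.4 430
wrench 0.6 [176.3, 155.8, 201.4, 211.5] c 188.1 182.7 342
hopper 0.84 [286.6, 186.9, 395.6, 267.0] c 331.2 229.3 6340
side [ 0.172 -0.901  0.942] [0.88, 0.429, -0.086, -0.185] [[534.136
[... 1184 characters left out ...]
 331.7] c 269.0 249.0 9065
{'clock': 1.1, 'q': array([-0.97884317,  0.50088554, -0.4269902 ,  1.55037041,  0.22077716,
        1.13833554, -0.21027501]), 'dq': array([-0.00013035, -0.00232885, -0.00070521,  0.00126587, -0.00085268,
        0.0003936 , -0.00050644]), 'joint_torque': array([ 1.93149813e-04, -5.69389880e+01, -5.81062406e+00, -2.81346416e+01,
        1.28079383e-02,  1.93830288e-03,  2.43408893e-07]), 'tool_pos': array([0.20982944, 0.61520457, 0.23133021]), 'ee_rot': array([ 0.69756295,  0.11570766,  0.69759128, -0.11568958]), 'contact_force': array([ 0.17631229, -0.26190131,  0.47232331]), 'moment': array([ 0.00624687,  0.00561496, -0.00224801]), 'opening': 0.08550867368939112}
```

```bash
python3 - <<'E'
import cv2,numpy as np
a=cv2.imread("pics/top0.png")[170:280,95:455];a=cv2.resize(a,None,fx=2.2,fy=2.2,interpolation=cv2.INTER_CUBIC)
b=cv2.imread("pics/side0.png")[145:300,150:350];b=cv2.resize(b,None,fx=2.2,fy=2.2,interpolation=cv2.INTER_CUBIC)
c=np.zeros((a.shape[0]+b.shape[0]+5,800,3),np.uint8);c[:a.shape[0],:a.shape[1]]=a;c[a.shape[0]+5:,:b.shape[1]]=b
cv2.imwrite("pics/c0.png",c);print(c.shape)
E
```

```text
(588, 800, 3)
```

View pics/c0.png

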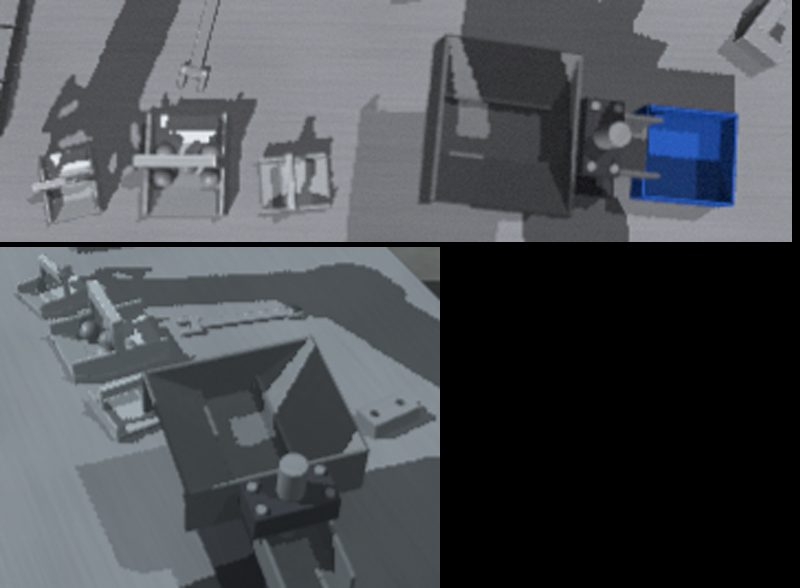

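View pics/side0.png

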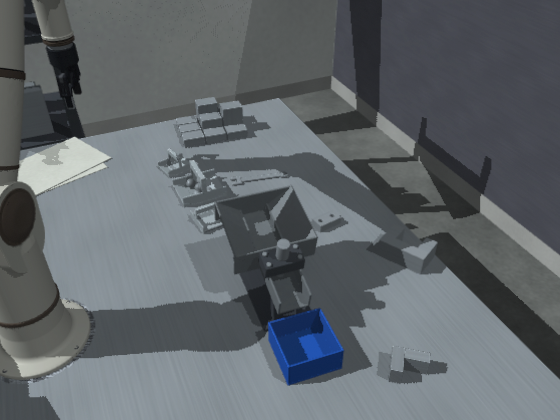

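```bash
python3 - <<'E'
from h import *
t=vision.snapshot("top");s=vision.snapshot("side")
P={"upA":((297.3,186.4),(290.9,185.9)),"upB":((291.4,262.3),(215.9,203.2)),"loA":((359.5,195),(316.4,237.3)),"loB":((355,267.7),(235,256.4)),
"rodtop":((376.4,231.4),(283.2,242.7)),"barL":((155.5,242.7),(190.9,161.8)),"barR":((192.7,242.7),(205.5,180.5))}
for k,(a,b) in P.items():
    X,e=tri((t,*a),(s,*b));print(k,X.round(4),np.round(e,4))
for k,z in (("barL",.082),("barR",.082),("upA",.2),("upB",.2),("loA",.163),("loB",.163)): print(k,atz(t,*P[k][0],z).round(4),atz(s,*P[k][1],z).round(4))
for u,v in ((162,220),(197,220),(158,267),(198,267)):print(atz(t,u,v,.03).round(3))
# rod head via masks
for n,p in (("top",t),("side",s)):
    print(n,[ (d["score"],d["rect"]) for d in vision.outline_of(p,"rod")][:2])
q=status.sense()["ee_rot"]
from scipy.spatial.transform import Rotation as R
print(R.from_quat(q[[1,2,3,0]]).as_matrix().round(3), ctrl.grasp_offset)
E
```

```text
Traceback (most recent call last):
  File "h.py", line 13, in tri
    A=np.zeros((3,3));b=np.zeros(3);R=[ray(*o) for o in obs]
                                       ~~~^^^^
  File "h.py", line 6, in ray
    w=np.array(s["rotation"])@np.array([p[0],-p[1],-1]);return np.array(s["origin"]),w/np.linalg.norm(w)
      ~~~~~~~~~~~~~~~~~~~~~~~^~~~~~~~~~~~~~~~~~~~~~~~~~
ValueError: matmul: Input operand 1 has a mismatch in its core dimension 0, with gufunc signature (n?,k),(k,m?)->(n?,m?) (size 3 is different from 4)
```

```bash
python3 - <<'E'
s=open("h.py").read()
s=s.replace('np.array(s["rotation"])','rot(s)').replace("def ray","from scipy.spatial.transform import Rotation\ndef rot(s): return Rotation.from_quat(np.roll(s['rotation'],-1)).as_matrix()\ndef ray")
open("h.py","w").write(s)
E
python3 - <<'E'
from h import *
t=vision.snapshot("top");s=vision.snapshot("side")
P={"upA":((297.3,186.4),(290.9,185.9)),"upB":((291.4,262.3),(215.9,203.2)),"loA":((359.5,195),(316.4,237.3)),"loB":((355,267.7),(235,256.4)),
"rodtop":((376.4,231.4),(283.2,242.7)),"barL":((155.5,242.7),(190.9,161.8)),"barR":((192.7,242.7),(205.5,180.5))}
for k,(a,b) in P.items():
    X,e=tri((t,*a),(s,*b));print(k,X.round(4),np.round(e,4))
for k,z in (("barL",.082),("barR",.082),("upA",.2),("upB",.2),("loA",.163),("loB",.163)): print(k,atz(t,*P[k][0],z).round(4),atz(s,*P[k][1],z).round(4))
for u,v in ((162,220),(197,220),(158,267),(198,267)):print(atz(t,u,v,.03).round(3))
q=status.sense()["ee_rot"]
print(Rotation.from_quat(np.roll(q,-1)).as_matrix().round(3), ctrl.grasp_offset)
E
```

```text
upA [0.6239 0.0428 0.197 ] [0.0006 0.0006]
upB [0.4369 0.0527 0.1961] [0.0013 0.0013]
loA [ 0.612  -0.118   0.1658] [0.0001 0.0001]
loB [ 0.426  -0.1057  0.1685] [0.0011 0.0011]
rodtop [ 0.5154 -0.1505  0.2107] [0.0008 0.0008]
barL [0.4796 0.4273 0.0773] [0.0013 0.0013]
barR [0.487  0.3237 0.073 ] [0.0027 0.0027]
barL [0.4806 0.4254 0.082 ] [0.4767 0.4204 0.082 ]
barR [0.4838 0.3223 0.082 ] [0.4863 0.3104 0.082 ]
upA [0.6226 0.0431 0.2   ] [0.6227 0.039  0.2   ]
upB [0.4356 0.0531 0.2   ] [0.4368 0.0475 0.2   ]
loA [ 0.6127 -0.1186  0.163 ] [ 0.6135 -0.1152  0.163 ]
loB [ 0.4271 -0.1069  0.163 ] [ 0.4267 -0.0998  0.163 ]
[0.55  0.429 0.03 ]
[0.553 0.326 0.03 ]
[0.415 0.43  0.03 ]
[0.419 0.315 0.03 ]
[[-0.     0.323  0.946]
 [ 0.     0.946 -0.323]
 [-1.     0.    -0.   ]] 0.0187
```

>>> arm_command([
  [[27.2,-24.1,-6],-1.21],
  [[27.2,-24.1,-6],-1.21],
  [[27.2,-24.1,-6],-1.21],
  [[27.2,-24.1,-6],-1.21],
  [[27.2,-24.1,-6],-1.21],
], fingers=1, grip_force=60)

```text
clock: 1.8
tool_pos: [0.3958, 0.4503, 0.1906]
ee_rot: [0.606, 0.365, 0.606, -0.365]
contact_force: [0.6, 0.7, 0.5]
opening: 0.0849
```

>>> arm_command([
  [[8.6,-7.6,-3],-0.456],
  [[8.6,-7.6,-3],-0.456],
  [[8.6,-7.6,-3],-0.456],
  [[8.6,-7.6,-3],-0.456],
  [[8.6,-7.6,-3],-0.456],
])

```text
clock: 2.3
tool_pos: [0.4816, 0.3746, 0.1606]
ee_rot: [0.508, 0.492, 0.508, -0.492]
contact_force: [0.1, 1.3, 0.1]
opening: 0.0853
```

```bash
python3 - <<'E'
from h import *
t=vision.snapshot("top");s=vision.snapshot("side")
st=status.sense();print(st["tool_pos"],st["ee_rot"],st["q"].round(2))
print(proj(t,st["tool_pos"]),proj(s,st["tool_pos"]))
a=cv2.resize(t["pixels"][200:285,110:240],None,fx=4,fy=4,interpolation=cv2.INTER_CUBIC)
b=cv2.resize(s["pixels"][90:220,140:260],None,fx=2.1,fy=2.1,interpolation=cv2.INTER_CUBIC)
c=np.zeros((360,800,3),np.uint8);c[:340,:520]=a;c[:b.shape[0],540:540+b.shape[1]]=b
cv2.imwrite("pics/c1.png",c)
E
```

```text
[0.48036475 0.37633556 0.16100304] [ 0.50826849  0.49174411  0.50896926 -0.49071495] [-0.64  0.47 -0.09  1.73  0.05  0.94 -0.71]
[164.41028984 241.08121879] [193.80205642 145.57353984]
```

View pics/c1.png

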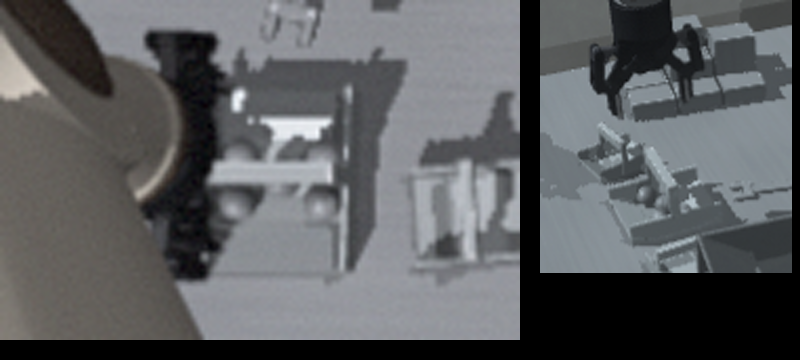

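>>> arm_command([
  [[0.1,-0.2,-4],0],
  [[0.1,-0.2,-8],0],
  [[0.1,-0.2,-10.9],0],
  [[0.1,-0.2,-10.9],0],
  [[0.1,-0.2,-10.9],0],
])

```text
clock: 2.9
tool_pos: [0.4804, 0.3758, 0.0525]
ee_rot: [0.509, 0.491, 0.51, -0.49]
contact_force: [0.2, 0.1, 0.8]
opening: 0.0851
```

>>> arm_command([
  [[0,0,0],0],
  [[0,0,0],0],
  [[0,0,0],0],
  [[0,0,0],0],
  [[0,0,0],0],
], fingers=0, grip_force=50)

```text
clock: 3.4
tool_pos: [0.4814, 0.3761, 0.0533]
ee_rot: [0.509, 0.492, 0.51, -0.489]
contact_force: [-5.8, -2.6, 6.4]
opening: 0.0131
```

>>> arm_command([
  [[0,0,1],0],
  [[0,0,3],0],
  [[0,0,6],0],
  [[0,0,9],0],
  [[0,0,12],0],
])

```text
clock: 3.9
tool_pos: [0.4801, 0.3751, 0.1735]
ee_rot: [0.509, 0.491, 0.51, -0.491]
contact_force: [0.8, 1.0, -7.0]
opening: 0.0133
```

>>> arm_command([
  [[0,0,3],0],
  [[0,0,6],0],
  [[0,0,9],0],
  [[0,0,11],0],
  [[0,0,12.5],0],
])

```text
clock: 4.4
tool_pos: [0.4796, 0.3746, 0.2995]
ee_rot: [0.509, 0.49, 0.51, -0.491]
contact_force: [-0.4, 0.1, -6.3]
opening: 0.0129
```

>>> arm_command([
  [[0.1,-0.8,0],0.04],
  [[0.3,-2.2,0],0.1],
  [[0.6,-4,0],0.18],
  [[0.9,-6,0],0.27],
  [[1.2,-8.2,0],0.36],
])

```text
clock: 4.9
tool_pos: [0.4904, 0.2916, 0.2982]
ee_rot: [0.589, 0.389, 0.591, -0.391]
contact_force: [0.5, -0.0, -6.2]
opening: 0.0133
```

>>> arm_command([
  [[0.3,-2.2,0],0.09],
  [[0.6,-4.4,0],0.18],
  [[0.9,-6.6,0],0.27],
  [[1.2,-8.8,0],0.36],
  [[1.5,-11,0],0.45],
])

```text
clock: 5.4
tool_pos: [0.5043, 0.1802, 0.2971]
ee_rot: [0.661, 0.245, 0.664, -0.25]
contact_force: [0.2, -0.0, -6.7]
opening: 0.0129
```

>>> arm_command([
  [[0.3,-2.2,0],0.09],
  [[0.6,-4.4,0],0.18],
  [[0.9,-6.6,0],0.26],
  [[1.1,-8.6,0],0.34],
  [[1.3,-10.4,0],0.42],
])

```text
clock: 5.9
tool_pos: [0.5161, 0.0746, 0.296]
ee_rot: [0.697, 0.1, 0.702, -0.106]
contact_force: [0.3, -0.2, -5.3]
opening: 0.0132
```

>>> arm_command([
  [[0.25,-1.8,0],0.07],
  [[0.5,-3.5,0],0.13],
  [[0.7,-5,0],0.18],
  [[0.9,-6.3,0],0.22],
  [[1.1,-7.2,0],0.228],
])

```text
clock: 6.4
tool_pos: [0.5261, 0.0013, 0.2951]
ee_rot: [0.704, 0.02, 0.709, -0.026]
contact_force: [-0.3, 0.7, -7.0]
opening: 0.0134
```

>>> arm_command([
  [[0,-0.4,-0.2],0],
  [[0,-0.7,-0.8],0],
  [[0,-0.7,-1.5],0],
  [[0,-0.7,-2],0],
  [[0,-0.7,-2],0],
])

```text
clock: 6.9
tool_pos: [0.5252, -0.005, 0.2738]
ee_rot: [0.703, 0.019, 0.71, -0.026]
contact_force: [-0.0, 0.6, -6.5]
opening: 0.0129
```

```bash
python3 - <<'E'
from h import *
t=vision.snapshot("top");s=vision.snapshot("side")
st=status.sense();print(st["tool_pos"],st["ee_rot"],st["contact_force"],st["q"].round(2))
a=cv2.resize(t["pixels"][170:280,270:410],None,fx=3,fy=3,interpolation=cv2.INTER_CUBIC)
b=cv2.resize(s["pixels"][130:280,195:335],None,fx=2.6,fy=2.6,interpolation=cv2.INTER_CUBIC)
c=np.zeros((400,800,3),np.uint8);c[:330,:420]=a;c[:b.shape[0],430:430+b.shape[1]]=b
cv2.imwrite("pics/c2.png",c)
E
```

```text
[ 0.52595695 -0.0051567   0.27486021] [ 0.70386617  0.01931401  0.70959081 -0.02608184] [ 1.0729682   0.11041146 -6.54268256] [ 0.    0.21 -0.06  1.81  0.02  1.12  1.44]
```

View pics/c2.png

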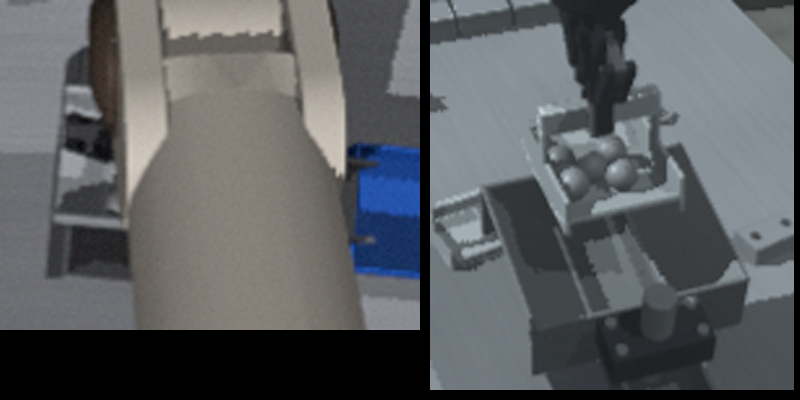

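>>> arm_command([
  [[0,0,-0.8],0],
  [[0,0,-1.6],0],
  [[0,0,-2.2],0],
  [[0,0,-2.7],0],
  [[0,0,-3],0],
], fingers=0, grip_force=22)

```text
clock: 7.5
tool_pos: [0.5264, -0.0084, 0.2488]
ee_rot: [0.705, 0.019, 0.709, -0.028]
contact_force: [-15.8, -10.4, 34.1]
opening: 0.0132
```

```bash
python3 - <<'E'
from h import *
s=vision.snapshot("side")
st=status.sense();print({k:np.round(st[k],3) for k in ("tool_pos","ee_rot","contact_force","moment","opening")})
cv2.imwrite("pics/c3.png",cv2.resize(s["pixels"][120:280,190:340],None,fx=3.7,fy=3.7,interpolation=cv2.INTER_CUBIC))
E
```

```text
{'tool_pos': array([ 0.526, -0.008,  0.249]), 'ee_rot': array([ 0.705,  0.02 ,  0.709, -0.028]), 'contact_force': array([-13.75 ,  -5.836,  26.715]), 'moment': array([-0.023,  2.739,  0.221]), 'opening': np.float64(0.013)}
```

View pics/c3.png

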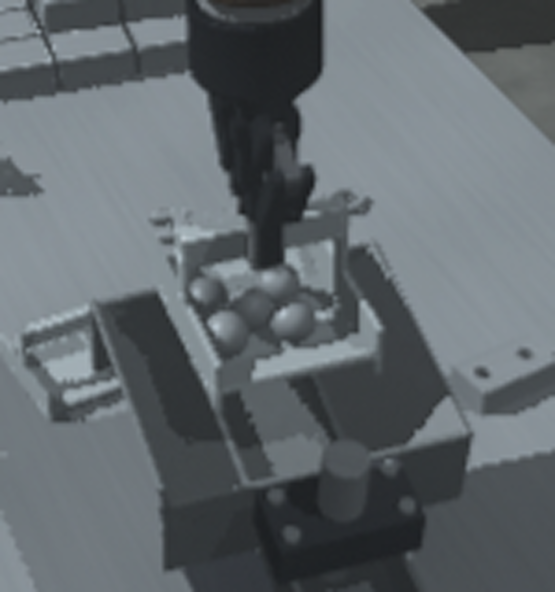

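>>> arm_command([
  [[0,0,0],0],
  [[0,0,0],0],
  [[0,0,0],0],
], fingers=0.2, grip_force=60)

```text
clock: 7.85
tool_pos: [0.5275, -0.0105, 0.25]
ee_rot: [0.706, 0.019, 0.708, -0.03]
contact_force: [-1.1, -5.7, 4.0]
opening: 0.0167
```

>>> arm_command([
  [[0,0,-0.2],0],
  [[0,-0.2,-0.4],0],
  [[0,-0.3,-0.6],0],
  [[0,-0.4,-0.8],0],
  [[0,-0.5,-1],0],
], fingers=0.26)

```text
clock: 8.35
tool_pos: [0.5273, -0.0169, 0.2396]
ee_rot: [0.705, 0.019, 0.708, -0.03]
contact_force: [-1.2, -7.4, -0.4]
opening: 0.0225
```

```bash
python3 - <<'E'
from h import *
s=vision.snapshot("side")
st=status.sense();print({k:np.round(st[k],3) for k in ("tool_pos","ee_rot","contact_force","moment","opening")})
cv2.imwrite("pics/c4.png",cv2.resize(s["pixels"][120:280,190:340],None,fx=3.7,fy=3.7,interpolation=cv2.INTER_CUBIC))
E
```

```text
{'tool_pos': array([ 0.527, -0.017,  0.239]), 'ee_rot': array([ 0.705,  0.019,  0.708, -0.031]), 'contact_force': array([-0.835, -6.509, -2.21 ]), 'moment': array([-1.329,  0.142,  0.026]), 'opening': np.float64(0.022)}
```

View pics/c4.png

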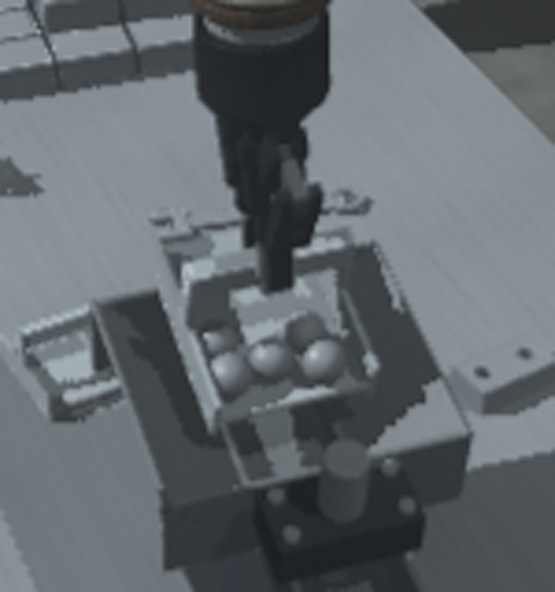

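>>> arm_command([
  [[0,-0.2,-0.3],0],
  [[0,-0.4,-0.6],0],
  [[0,-0.6,-0.9],0],
  [[0,-0.7,-1.2],0],
  [[0,-0.7,-1.4],0],
], fingers=0.285)

```text
clock: 8.9
tool_pos: [0.5275, -0.0238, 0.2254]
ee_rot: [0.705, 0.019, 0.708, -0.03]
contact_force: [-0.8, -2.2, 2.1]
opening: 0.0246
```

>>> arm_command([
  [[0,0,0],0],
  [[0,0,0],0],
  [[0,0,0],0],
  [[0,0,0],0],
  [[0,0,0],0],
])

```text
clock: 9.4
tool_pos: [0.5276, -0.0237, 0.2255]
ee_rot: [0.706, 0.019, 0.708, -0.03]
contact_force: [-0.5, -4.0, 0.6]
opening: 0.0243
```

```bash
python3 - <<'E'
from h import *
s=vision.snapshot("side")
st=status.sense();print({k:np.round(st[k],3) for k in ("tool_pos","ee_rot","contact_force","moment","opening")})
cv2.imwrite("pics/c5.png",cv2.resize(s["pixels"][120:280,190:340],None,fx=3.7,fy=3.7,interpolation=cv2.INTER_CUBIC))
E
```

```text
{'tool_pos': array([ 0.528, -0.024,  0.225]), 'ee_rot': array([ 0.706,  0.019,  0.708, -0.03 ]), 'contact_force': array([-0.233, -2.793,  1.357]), 'moment': array([-0.605,  0.056,  0.005]), 'opening': np.float64(0.024)}
```

View pics/c5.png

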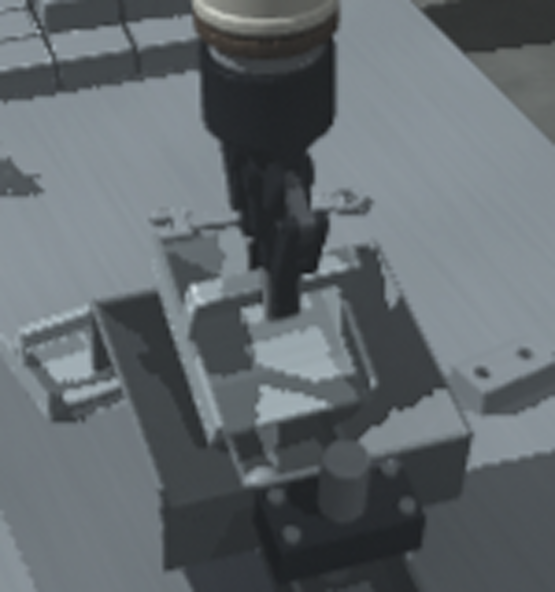

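>>> arm_command([
  [[0,0.1,0.3],0],
  [[0,0.3,0.9],0],
  [[0,0.5,1.8],0],
  [[0,0.7,2.8],0],
  [[0,0.7,3.8],0],
], fingers=0, grip_force=60)

```text
clock: 9.95
tool_pos: [0.5276, -0.0156, 0.2644]
ee_rot: [0.706, 0.019, 0.708, -0.03]
contact_force: [-0.4, -0.4, -2.2]
opening: 0.019
```

>>> arm_command([
  [[0,0,1],0],
  [[0,0,2],0],
  [[0,0,3],0],
  [[0,0,4],0],
  [[0,0,4],0],
])

```text
clock: 10.45
tool_pos: [0.5287, -0.0157, 0.3063]
ee_rot: [0.707, 0.019, 0.707, -0.03]
contact_force: [0.0, 0.1, -1.8]
opening: 0.0194
```

```bash
python3 - <<'E'
from h import *
s=vision.snapshot("side");t=vision.snapshot("top")
st=status.sense();print({k:np.round(st[k],3) for k in ("tool_pos","ee_rot","contact_force","moment","opening")})
c=np.zeros((560,800,3),np.uint8);c[:544,:450]=cv2.resize(s["pixels"][115:296,190:340],(450,544),interpolation=cv2.INTER_CUBIC)
c[:,455:800]=cv2.resize(t["pixels"][150:374,280:418],(345,560),interpolation=cv2.INTER_CUBIC)
cv2.imwrite("pics/c6.png",c)
E
```

```text
{'tool_pos': array([ 0.528, -0.016,  0.305]), 'ee_rot': array([ 0.706,  0.019,  0.708, -0.03 ]), 'contact_force': array([-0.089, -0.295, -2.813]), 'moment': array([0.015, 0.045, 0.049]), 'opening': np.float64(0.019)}
```

View pics/c6.png

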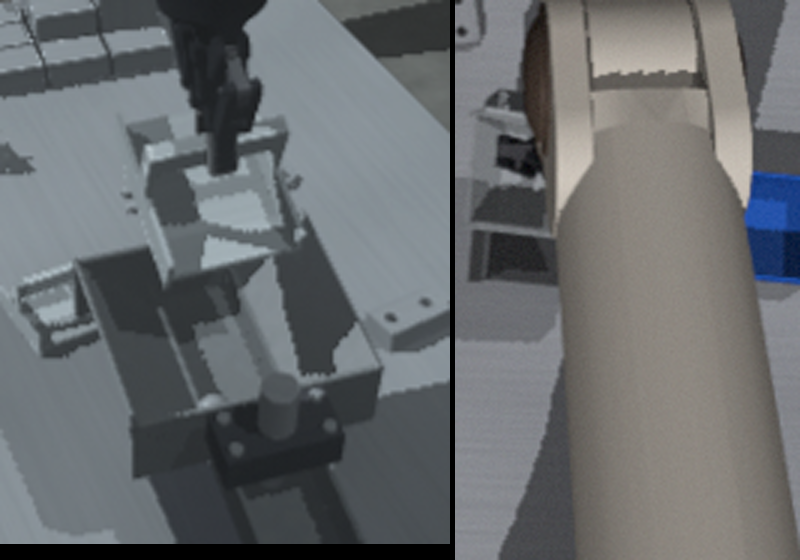

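>>> arm_command([
  [[-0.2,1.5,0],-0.06],
  [[-0.5,4,0],-0.15],
  [[-0.8,7,0],-0.26],
  [[-1.2,10,0],-0.37],
  [[-1.6,13,0],-0.49],
])

```text
clock: 11.05
tool_pos: [0.511, 0.1152, 0.3037]
ee_rot: [0.677, 0.192, 0.682, -0.202]
contact_force: [0.5, -0.4, -1.3]
opening: 0.0188
```

>>> arm_command([
  [[-0.3,3,0],-0.1],
  [[-0.6,6,0],-0.2],
  [[-0.9,9,0],-0.3],
  [[-1.2,12,0],-0.4],
  [[-1.6,14.5,0],-0.49],
])

```text
clock: 11.55
tool_pos: [0.4941, 0.2619, 0.3028]
ee_rot: [0.606, 0.352, 0.615, -0.361]
contact_force: [0.3, 0.7, -2.8]
opening: 0.0191
```

>>> arm_command([
  [[-0.3,3,-2],-0.1],
  [[-0.6,6,-4],-0.2],
  [[-0.9,9,-6],-0.3],
  [[-1.2,11,-8],-0.4],
  [[-1.5,11.7,-10],-0.48],
])

```text
clock: 12.05
tool_pos: [0.4774, 0.3818, 0.2008]
ee_rot: [0.502, 0.488, 0.514, -0.495]
contact_force: [-0.5, 0.4, -2.2]
opening: 0.0189
```

>>> arm_command([
  [[0.3,-0.7,-3],0],
  [[0.3,-0.7,-6],0],
  [[0.3,-0.7,-9],0],
  [[0.3,-0.7,-11.5],0],
  [[0.3,-0.7,-12.3],0],
])

```text
clock: 12.55
tool_pos: [0.4807, 0.3735, 0.0755]
ee_rot: [0.503, 0.487, 0.514, -0.496]
contact_force: [3.7, -0.5, -1.5]
opening: 0.0177
```

>>> arm_command([
  [[0,0,-0.3],0],
  [[0,0,-0.7],0],
  [[0,0,-1.1],0],
  [[0,0,-1.5],0],
  [[0,0,-1.7],0],
], grip_force=25)

```text
clock: 13.05
tool_pos: [0.4799, 0.3739, 0.0603]
ee_rot: [0.503, 0.487, 0.514, -0.496]
contact_force: [-10.6, -7.2, 25.5]
opening: 0.0134
```

>>> arm_command([
  [[0,0,0],0],
  [[0,0,0],0],
  [[0,0,0],0],
  [[0,0,0],0],
  [[0,0,0],0],
], fingers=1)

```text
clock: 13.55
tool_pos: [0.48, 0.3739, 0.0602]
ee_rot: [0.502, 0.487, 0.514, -0.496]
contact_force: [-0.2, -0.0, -0.5]
opening: 0.0835
```

>>> arm_command([
  [[0,0,3],0],
  [[0,0,7],0],
  [[0,0,12],0],
  [[0,0,17],0],
  [[0,0,22],0],
])

```text
clock: 14.05
tool_pos: [0.4797, 0.3736, 0.2821]
ee_rot: [0.502, 0.487, 0.514, -0.496]
contact_force: [0.6, 0.8, 0.2]
opening: 0.0852
```

>>> arm_command([
  [[0.6,-5,2],0],
  [[1.2,-10,3],-0.05],
  [[1.8,-15,3],-0.08],
  [[2.4,-20,3],-0.1],
  [[3,-25,3],-0.1],
])

```text
clock: 14.55
tool_pos: [0.5088, 0.1289, 0.3125]
ee_rot: [-0.477, -0.512, -0.489, 0.521]
contact_force: [1.8, -1.6, -0.6]
opening: 0.0854
```

```bash
python3 - <<'E'
from h import *
s=vision.snapshot("side");t=vision.snapshot("top")
st=status.sense();print({k:np.round(st[k],3) for k in ("tool_pos","ee_rot","contact_force","opening")})
c=np.zeros((600,800,3),np.uint8)
c[:,:420]=cv2.resize(s["pixels"][120:320,155:295],(420,600),interpolation=cv2.INTER_CUBIC)
c[:240,425:801]=cv2.resize(t["pixels"][190:310,100:287],(375,240),interpolation=cv2.INTER_CUBIC)
c[245:600,425:800]=cv2.resize(t["pixels"][172:272,287:392],(375,355),interpolation=cv2.INTER_CUBIC)
cv2.imwrite("pics/c7.png",c)
E
```

```text
{'tool_pos': array([0.51 , 0.122, 0.312]), 'ee_rot': array([-0.475, -0.514, -0.485,  0.525]), 'contact_force': array([ 0.085, -0.148, -0.16 ]), 'opening': np.float64(0.086)}
```

View pics/c7.png

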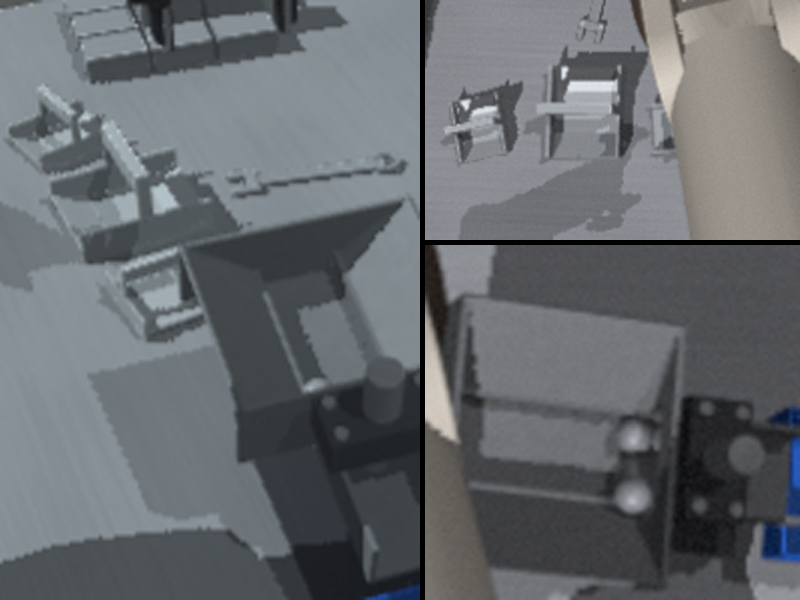

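>>> arm_command([
  [[0.1,-4.5,0],0],
  [[0.2,-9,0],0],
  [[0.3,-13.5,0],0],
  [[0.4,-18,0],0.01],
  [[0.5,-22,0],0.015],
])

```text
clock: 15.15
tool_pos: [0.5149, -0.1007, 0.3126]
ee_rot: [-0.479, -0.511, -0.488, 0.521]
contact_force: [1.0, -0.0, 0.4]
opening: 0.0853
```

>>> arm_command([
  [[0,-3,0],0],
  [[0.1,-5,0],0],
  [[0.1,-5,-1],0],
  [[0.1,-5,-3],0],
  [[0.1,-5,-5],0],
])

```text
clock: 15.65
tool_pos: [0.5161, -0.1492, 0.2616]
ee_rot: [-0.479, -0.511, -0.488, 0.521]
contact_force: [-0.4, -0.3, 0.2]
opening: 0.0853
```

```bash
python3 - <<'E'
from h import *
s=vision.snapshot("side")
st=status.sense();print({k:np.round(st[k],4) for k in ("tool_pos","ee_rot","contact_force","opening","q")})
print(proj(s,st["tool_pos"]))
for d in vision.outline_of(s,"rod"): print(d["score"],d["rect"])
cv2.imwrite("pics/c8.png",cv2.resize(s["pixels"][150:290,210:350],(560,560),interpolation=cv2.INTER_CUBIC))
E
```

```text
{'tool_pos': array([ 0.5139, -0.1483,  0.2578]), 'ee_rot': array([-0.4775, -0.5093, -0.4903,  0.5218]), 'contact_force': array([-0.0713,  0.8648, -2.1   ]), 'opening': np.float64(0.0852), 'q': array([ 0.0236,  0.2551,  0.2425,  1.8094, -0.0617,  1.1098,  0.2243])}
[281.77597084 224.75559278]
0.71 [279.2, 238.3, 289.2, 276.1]
```

View pics/c8.png

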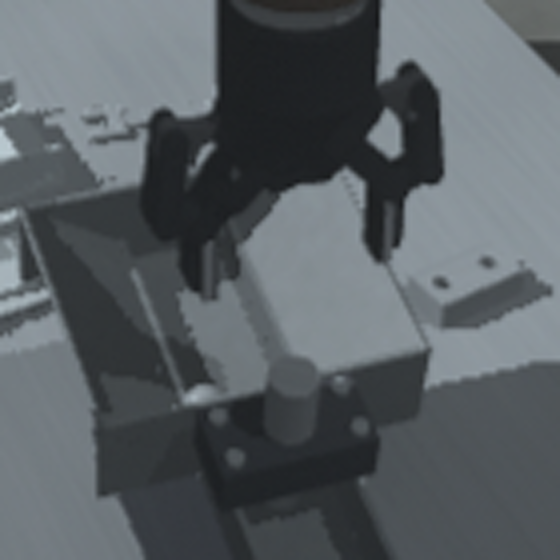

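>>> arm_command([
  [[0.1,0,-2.5],0],
  [[0.1,0,-5],0],
  [[0.1,0,-7],0],
  [[0.1,0,-7.9],0],
  [[0.1,0,-7.9],0],
])

```text
clock: 16.25
tool_pos: [0.5144, -0.1474, 0.1796]
ee_rot: [-0.477, -0.509, -0.491, 0.522]
contact_force: [-0.4, -0.6, 0.4]
opening: 0.0855
```

>>> arm_command([
  [[0,0,0],0],
  [[0,0,0],0],
  [[0,0,0],0],
  [[0,0,0],0],
  [[0,0,0],0],
], fingers=0, grip_force=40)

```text
clock: 16.75
tool_pos: [0.5167, -0.1475, 0.1809]
ee_rot: [-0.478, -0.51, -0.49, 0.521]
contact_force: [5.0, 0.6, 2.1]
opening: 0.027
```

>>> arm_command([
  [[0,-0.08,0.39],0],
  [[0,-0.17,0.78],0],
  [[0,-0.25,1.17],0],
  [[0,-0.33,1.56],0],
  [[0,-0.42,1.96],0],
], grip_force=60)

```text
clock: 17.25
tool_pos: [0.5162, -0.1516, 0.2005]
ee_rot: [-0.478, -0.509, -0.49, 0.521]
contact_force: [1.7, 0.4, -4.9]
opening: 0.026
```

>>> arm_command([
  [[0,-0.08,0.39],0],
  [[0,-0.17,0.78],0],
  [[0,-0.25,1.17],0],
  [[0,-0.34,1.56],0],
  [[0,-0.42,1.96],0],
])

```text
clock: 17.75
tool_pos: [0.5158, -0.1559, 0.2203]
ee_rot: [-0.478, -0.509, -0.491, 0.521]
contact_force: [2.0, 0.8, -4.2]
opening: 0.0267
```

>>> arm_command([
  [[0,0,0],0],
  [[0,0,0],0],
  [[0,0,0],0],
  [[0,0,0],0],
  [[0,0,0],0],
])

```text
clock: 18.25
tool_pos: [0.5159, -0.1559, 0.2203]
ee_rot: [-0.478, -0.509, -0.491, 0.521]
contact_force: [1.6, 1.2, -3.0]
opening: 0.0264
```

>>> arm_command([
  [[0,0,0],0],
  [[0,0,0],0],
  [[0,0,0],0],
  [[0,0,0],0],
  [[0,0,0],0],
])

```text
clock: 18.75
tool_pos: [0.5159, -0.1559, 0.2203]
ee_rot: [-0.478, -0.509, -0.491, 0.521]
contact_force: [1.4, -0.3, -2.6]
opening: 0.0267
```

```bash
python3 - <<'E'
from h import *
s=vision.snapshot("side");t=vision.snapshot("top")
st=status.sense();print({k:np.round(st[k],4) for k in ("clock","tool_pos","contact_force","opening")})
c=np.zeros((600,800,3),np.uint8)
c[:,:400]=cv2.resize(s["pixels"][180:390,210:350],(400,600),interpolation=cv2.INTER_CUBIC)
c[:400,405:800]=cv2.resize(t["pixels"][170:290,320:438],(395,400),interpolation=cv2.INTER_CUBIC)
cv2.imwrite("pics/c9.png",c)
E
```

```text
{'clock': np.float64(18.85), 'tool_pos': array([ 0.5158, -0.1559,  0.2202]), 'contact_force': array([ 1.0577,  1.2619, -4.1319]), 'opening': np.float64(0.0264)}
```

View pics/c9.png

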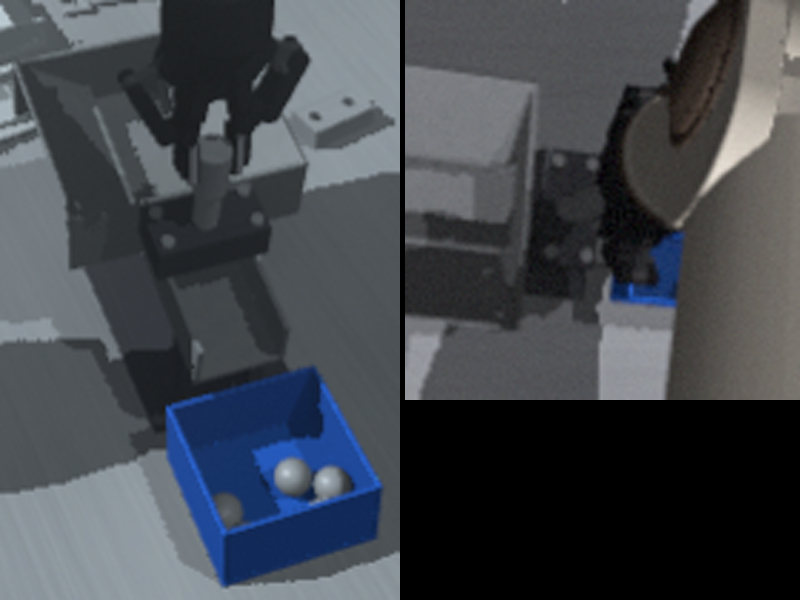

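>>> arm_command([
  [[0,0,0],0],
  [[0,0,0],0],
  [[0,0,0],0],
  [[0,0,0],0],
  [[0,0,0],0],
])

```text
clock: 19.35
tool_pos: [0.5159, -0.1559, 0.2202]
ee_rot: [-0.478, -0.509, -0.491, 0.521]
contact_force: [1.4, 0.8, -3.3]
opening: 0.0265
```

```bash
python3 - <<'E'
from h import *
s=vision.snapshot("side");t=vision.snapshot("top")
for n,p in (("side",s),("top",t)):
  for d in vision.outline_of(p,"ball1_center"): print(n,d["score"],d["rect"],d["region"].sum())
g=lambda a:(255*(a/255.)**.55).astype(np.uint8)
c=np.zeros((600,800,3),np.uint8)
c[:,:400]=cv2.resize(g(s["pixels"][300:390,260:345]),(400,600) if 0 else (400,424),interpolation=cv2.INTER_CUBIC).repeat(1,0) if 0 else 0
c[:424,:400]=cv2.resize(g(s["pixels"][300:390,260:345]),(400,424),interpolation=cv2.INTER_CUBIC)
c[:480,405:800]=cv2.resize(g(t["pixels"][175:279,310:396]),(395,480),interpolation=cv2.INTER_CUBIC)
cv2.imwrite("pics/c10.png",c)
E
```

```text
side 0.27 [216.2, 189.8, 316.4, 329.8] 7039
```

View pics/c10.png

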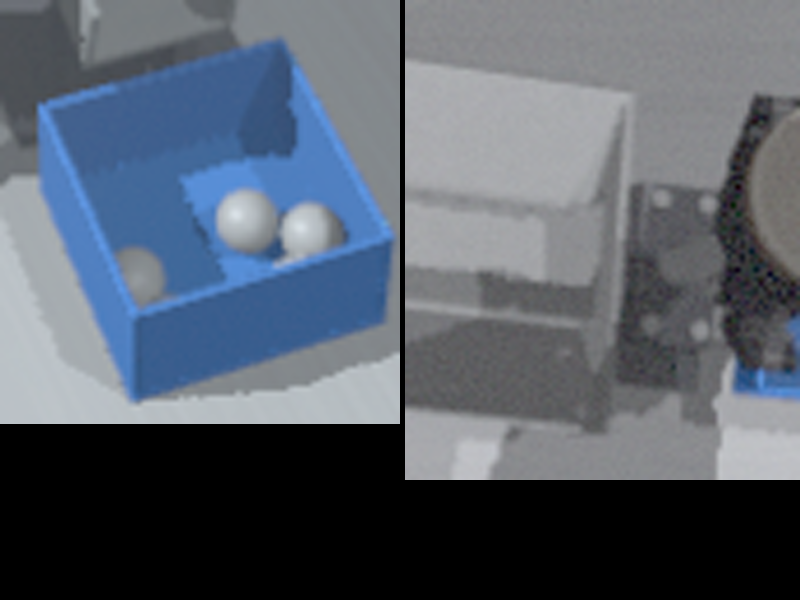

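```bash
python3 -c "
from plant import *
print(job_done())"
```

```text
the job is handed in; nothing more can be done
None
```

The job is handed in at about 19.5 s. I believe all five balls are in the bin, though two of them I could only partly see.

- **Tipping the tote:** The moves only allow turns about the vertical, so I could not tilt the tool itself. I rested the tote on the hopper's uphill rim and loosened the grip until it tilted about 35 degrees. All five balls ran into the hopper with the rod still down.
- **Setting the tote back:** I returned the tote to its old place on the bench. The pictures afterwards showed it upright and empty.
- **Lifting the rod:** I drew the rod about 40 mm along its leaning axis, going by the tool's measured travel. It was still in its guide, and the arm was holding it still at hand-in. The wrist carried 3–4 N, about the rod's weight.

**Last checks:**
- **Bin:** Three balls were plainly visible. Two slivers at its near wall look like the other two, mostly hidden by that wall.
- **Hopper:** The visible part was empty. The space under the guide block could not be seen directly.
- **Ball network:** It found no usable ball in the last pictures, only a weak hit (0.27) the size of the whole feeder, so the count rests on my reading of the picture.
- **Forces:** The highest I saw was about 40 N at the wrist, while pressing the tote on the rim, well under the 120 N limit. I only read forces at the end of each move.

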